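# Load-check a vacuum chamber, close it and put it under vacuum

### The arm

A 6-joint arm with a two-finger parallel gripper is mounted at the origin on the work surface. World frame = base frame: x ahead of the robot, y to its left, z up, the work surface at z = 0. Lengths are in m, angles in rad, forces in N, time in s.
With the tool pointing down it reaches from about 0.25 to 0.725 m from the base axis. Payload 4 kg.
Tool frame: the origin (TCP) lies at the very end of the fingers, on their centre line; the grasp point (between the pads) lies 19 mm behind it; z points along the fingers, y is the line along which they close (so a half turn about z gives the same grasp; the last joint's range is limited). The gripper opens to 85 mm and grips with 20 to 120 N. Pads are 22 mm wide; open, the fingers measure 114 mm over their backs; the gripper's body (76 mm by 85 mm) begins 54 mm behind the grasp point. The pads swing forward as they close: fully open they stand 13 mm farther back than shut.
Start: joints at [1.343, 0.241, 0.005, 1.335, 0, 1.571], TCP at [0.113, 0.487, 0.231] pointing down, gripper open.
Joint ranges: [-2.72, 2.72], [-1.05, 1.87], [-1.09, 1.28], [-1.99, 2.15], [-1.42, 1.44], [-3.14, 3.14]. Speed limits (rad/s): [2.79, 2.79, 3.14, 3.14, 3.14, 3.14].

### API

Orientations are given as a unit quaternion [x, y, z, w].
In Python, from workcell import bot, vision, workorder gives the robot as it stands.
- The arm moves only by the shell command python3 -m creep 'ROWS' [OPENING]. ROWS is JSON, a list of rows, each a list of 2 entries, a list of its own where there are three numbers: the shift along the tool's x, y, z in mm, then the turn, a rotation vector about the tool's x, y, z in rad. In form: [[[dx, dy, dz], [wx, wy, wz]], ...]. A call has 1 to 12 rows; each row shifts and turns the commanded pose from where the row before left it, along the tool's axes as they then stand; what a row does not reach is not made up. A row lasts 1/8 s, in which the tool goes at most 62.5 mm and 10.7 degrees, less where a joint would pass 70% of its speed; a pose out of reach is approached as far as the arm can. A call is refused whole if a number of a shift passes 62.5 or a number of a turn 0.188, either way. A call with a gripper value outside its range is refused whole. OPENING is the finger opening in mm, from 0 to 85.4, set as the call begins (- or left out, the last holds). The fingers move at their own pace and stop on an object; the grip force is fixed at half the most. Time passes only in rows, so rows that do not move let the fingers close. It gives the time, the measured TCP pose, the force, the opening and the grip force at its end, in the units of the state.
- bot.get_obs(): the state, without advancing time (a new reading comes with each control period).
- vision.camera(name): name is "scene" or "top"; returns a dict with "image" (480x640x3 uint8, blue, green, red), "z_map" (480x640 float32, m along the optical axis (not along the pixel's ray), 0 where there is no reading), "K" (3x3 intrinsics, pixels), "k1" (the pictures are not rectified: a ray, as slopes to the right and down, at radius r is drawn at 1 + k1 r^2 times it, then the intrinsics apply), "rvec" (rotation vector, rad) and "tvec" (3), from world to camera coordinates, as OpenCV has them. Camera axes: x right, y down, z forward; pixel columns grow to the right and rows downward; lengths in m; the calibration is good to about 2 mm. A picture is of the moment at which its call begins.
- workorder.job_done(): hands the job in; it is judged then, once.
Trained networks look in a picture, given as the dict that the camera call returned (one of the last four; its "shot" number tells which), for a name from the list of things; names that differ only in an ending like _2 or _b are one class to them, and where a whole thing is asked for, a point or a joint stands for the part that bears it (a point fixed in the world has none). Each returns a list of dicts, best first, with "score" (0 to 1); they miss things now and then, are a little off and sometimes report something else, mostly with a low value. They report only what shows in the picture. A call takes as long as a camera call. They do not tell look-alikes from the thing itself.
- vision.spot_in(picture, query): "position" ([column, row] in pixels, amid what is visible of it).
- vision.place_of(picture, query): "position" ([column, row] in pixels: a listed point, or the origin of a listed thing).
The state is a dict: "clock": time; "joint_pos": joint angles; "joint_vel": joint speeds; "tau": joint torques, N m; "eef_pos": TCP position; "tool_rot": TCP orientation; "ft_force": force on the tool from outside, world axes, zero at the start; "ft_torque": the same for the moment, N m; "grip_width": finger opening in m; "grasp_force": force on a finger pad.
Only numpy, scipy, OpenCV 4.12 (cv2) and the standard library are available. Lean on these libraries where they do the work, as an engineer would, in place of code of your own. Each camera call takes 0.05 s, during which the arm holds its last target. There are 200 camera calls.

### The job

The fired rooster stands too tall in the vacuum chamber for its lid: lift it out and stand it upright on a free stretch of the ware board, leaving the two small fired birds inside. Set the clear lid flat and centred on the chamber rim and turn the blue vent valve shut to its stop; only when both are done, turn the red vacuum valve fully open to its stop. Set the rooster and the lid down gently rather than dropping them, and leave the unfired figures and the wax jar as they stand.

Things in the scene. Friction and masses are not known exactly. Their poses are not given: they have to be found in the camera images.
- chamber: steel vacuum chamber, an open round pot fixed to the bench: outer diameter 184, inner 170, rim 100 high with a black gasket, white perforated floor plate 20 above the bench. Origin: centre of its underside, z up. In its frame the vent port leaves at 105 deg from x, the vacuum port at 45 deg, both 55 high; a round gauge at -40 deg reaches 150 from the axis and 136 high
- chamber_rim (a point): centre of the chamber's mouth at rim height, 100 above the bench; axes as the chamber's
- lid: clear acrylic disc lid with a grey-blue edge, diameter 214, 15 thick, 0.7 kg, black bar handle over its centre; starts flat on the bench, handle up. Origin: centre of its underside; x runs along the handle. Seated, its underside lies on the rim, 100 above the bench, and covers the gasket all round (centre within 10 of the chamber's)
- lid_grip (a point): middle of the lid's handle bar, 48 above the lid's underside. The bar is 104 long (along the lid's x), 16 wide, 14 high; 26 of free height under it, between two posts of diameter 13, 43 either side of the middle; it is taken from above
- rooster: pale buff fired rooster, red comb, 0.2 kg, 152 tall, bell-shaped foot of diameter 60; starts upright in the chamber, its upper 70 above the rim. Origin: centre of its underside; x to its beak, z up. Its egg-shaped body lies along x (34 behind to 32 ahead of the axis), centred 100 up, 38 wide in y; head (diameter 23) 28 ahead, tail up to 60 behind, both higher than the body
- rooster_grip (a point): middle of the rooster's body, 101 above its underside, where fingers closing along its y take it (38 wide, rounded)
- bird_a: small terracotta-coloured fired bird in the chamber, 63 tall, about 80 long (x to its beak), 42 wide. Origin: centre of its underside
- bird_b: a second small bird like bird_a, also in the chamber
- ware_board: wooden ware board fixed on two battens on the bench, 360 (its x) by 130 (its y), top 28 above the bench. Origin: centre of its underside. Two unfired birds stand near its two ends; the stretch of about 160 between them is free
- board_mid (a point): centre of the ware board's top face; axes as the board's
- vent (a joint): blue vent valve handle: 0 = open (in line with its pipe, pointing straight away from the chamber), 1.571 = shut (across the pipe, at its stop). Turns clockwise seen from above as it closes. Starts 0 to 0.6. Dry friction of about 0.28 N m holds it where it is left; hard stops at 0 and 1.571
- vent_stem (a point): the blue handle's vertical turning axis at handle height, 90 above the bench, 150 from the chamber's axis; axes as the chamber's. The brass valve body below is 30 wide and its top is 73 above the bench; a copper-coloured silencer ends the pipe, 212 from the chamber's axis
- vent_mid (a point): middle of the blue sleeve of the handle, 64 from its turning axis, 90 above the bench; x points along the handle to its free end. The sleeve runs from 30 to 98 from the axis, 17 wide, from 82 to 98 above the bench, free on both sides
- vac (a joint): red vacuum valve handle: 0 = shut (across its pipe, a quarter turn clockwise from it seen from above, at its stop), 1.571 = open (in line with the pipe, pointing straight away from the chamber, at its stop). Turns counter-clockwise seen from above as it opens. Starts 0 to 0.12. Friction as the vent's
- vac_stem (a point): the red handle's vertical turning axis at handle height, 90 above the bench, 150 from the chamber's axis; axes as the chamber's. Valve body as the blue one's; a black hose goes on outwards (at most 64 high) and bends down into the bench 245 from the chamber's axis
- vac_mid (a point): middle of the red sleeve of the handle, same sizes as the blue one
- clay_bird_a: unfired grey-beige clay bird on the ware board (bystander), same shape as bird_a. Origin: centre of its underside
- clay_bird_b: second unfired clay bird at the other end of the ware board (bystander)
- wax_jar: white plastic jar with a blue cap on the bench beyond the lid, diameter 64, 85 high (bystander). Origin: centre of its underside
Things that resemble listed ones, but are neither listed nor needed, are in the scene too. Leave any pink or yellow look-alike of the lid alone. What is shaped like the rooster but black is not meant.

How it is judged:
By the outcome, as a careful person would: the job done as asked, in the order asked, and still so for the second after the job is handed in, with the robot touching nothing.
It also fails if it takes over 72 s, if anything falls off the work surface, if the arm or the gripper's body presses on something with over 40 N, if the wrist force passes 120 N, or if a joint passes its speed limit or range.

## Working session

There is one attempt and no reset: what is moved stays moved. The work goes in short steps, Python scripts to look and compute and a shell command to move; the robot and the scene stay as the last step left them, time stands still between calls to the robot, and variables do not carry over. Pictures are saved under pics/ and viewed, at most 10 in all, crops included, and the job is handed in when it is done.

```bash
mkdir -p pics; ls
cat > h.py <<'E'
import numpy as np, cv2
from scipy.spatial.transform import Rotation as R
from workcell import bot, vision, workorder
def cam(n): return vision.camera(n)
def ray(p,uv):
    K=p["K"];k=p["k1"]
    d=np.array([(uv[0]-K[0][2])/K[0][0],(uv[1]-K[1][2])/K[1][1]]);u=d.copy()
    for _ in range(20): u=d/(1+k*(u@u))
    Rm=cv2.Rodrigues(np.array(p["rvec"],float))[0];t=np.array(p["tvec"],float).ravel()
    return -Rm.T@t, Rm.T@np.array([u[0],u[1],1.]),Rm,t
def atz(p,uv,z):
    c,d,_,_=ray(p,uv); return c+d*(z-c[2])/d[2]
def dep(p,uv):
    c,d,_,_=ray(p,uv); z=p["z_map"][int(round(uv[1])),int(round(uv[0]))]; return c+d*z
def proj(p,X):
    _,_,Rm,t=ray(p,(0,0));q=Rm@np.array(X)+t;a=q[:2]/q[2];a=a*(1+p["k1"]*(a@a));K=p["K"]
    return np.array([a[0]*K[0][0]+K[0][2],a[1]*K[1][1]+K[1][2]])
E
python3 - <<'E'
from h import *
o=bot.get_obs();print(o)
Z=dict(chamber=0,chamber_rim=.1,lid=0,lid_grip=.048,rooster=.02,rooster_grip=.121,bird_a=.02,ware_board=0,board_mid=.028,vent_stem=.09,vent_mid=.09,vac_stem=.09,vac_mid=.09,clay_bird_a=.028,wax_jar=0)
for n in("scene","top"):
    p=cam(n);cv2.imwrite(f"pics/{n}0.png",p["image"]);np.save(f"pics/{n}",p["z_map"])
    print(n,ray(p,(320,240))[0].round(3))
    for q,z in Z.items():
        print(q,[(np.round(r["position"],0).tolist(),round(r["score"],2),atz(p,r["position"],z)[:2].round(3).tolist()) for r in vision.place_of(p,q)[:4]])
E
```

```text
pics
{'clock': 0.0, 'joint_pos': array([1.34298683e+00, 2.41443028e-01, 3.72297609e-03, 1.33521466e+00,
       2.74625480e-05, 1.57078454e+00]), 'joint_vel': array([ 0.00313815,  0.00154898, -0.00066837,  0.00085203, -0.00194619,
        0.00206734]), 'tau': array([-1.19204939e-03, -3.72319508e+01,  2.52407902e+01,  1.71615294e-02,
       -8.23348319e-05, -8.63673932e-06]), 'eef_pos': array([0.11276958, 0.48646082, 0.23039749]), 'tool_rot': array([ 1.13652696e-01,  9.93519965e-01, -1.06070077e-03, -1.35171266e-04]), 'ft_force': array([-0.73042978, -0.35104979,  0.15062747]), 'ft_torque': array([-0.05589257, -0.01637161,  0.00461563]), 'grasp_force': 0.0, 'grip_width': 0.08527362553379324}
scene [1.252 0.086 1.073]
chamber [([341.0, 254.0], 0.96, [0.481, -0.032]), ([260.0, 314.0], 0.49, [0.699, -0.202])]
chamber_rim [([345.0, 236.0], 0.67, [0.494, -0.02]), ([518.0, 226.0], 0.65, [0.383, 0.418]), ([377.0, 280.0], 0.2, [0.613, 0.077])]
lid [([259.0, 172.0], 0.96, [0.209, -0.342]), ([244.0, 252.0], 0.79, [0.519, -0.3]), ([170.0, 199.0], 0.65, [0.366, -0.58])]
lid_grip [([258.0, 161.0], 0
[... 1826 characters left out ...]
-0.276])]
bird_a [([300.0, 228.0], 0.62, [0.527, -0.012]), ([322.0, 248.0], 0.6, [0.472, -0.064]), ([215.0, 255.0], 0.44, [0.471, 0.203])]
ware_board [([124.0, 266.0], 0.94, [0.46, 0.433])]
board_mid [([128.0, 264.0], 0.67, [0.46, 0.413])]
vent_stem [([244.0, 253.0], 0.73, [0.459, 0.121])]
vent_mid [([216.0, 254.0], 0.75, [0.462, 0.186])]
vac_stem [([259.0, 196.0], 0.73, [0.598, 0.081])]
vac_mid [([280.0, 174.0], 0.81, [0.648, 0.028])]
clay_bird_a [([133.0, 215.0], 0.84, [0.583, 0.403]), ([114.0, 319.0], 0.7, [0.329, 0.443]), ([289.0, 242.0], 0.46, [0.49, 0.018])]
wax_jar [([368.0, 169.0], 0.79, [0.68, -0.201]), ([304.0, 230.0], 0.41, [0.526, -0.023]), ([244.0, 253.0], 0.22, [0.475, 0.133])]
```

View pics/scene0.png

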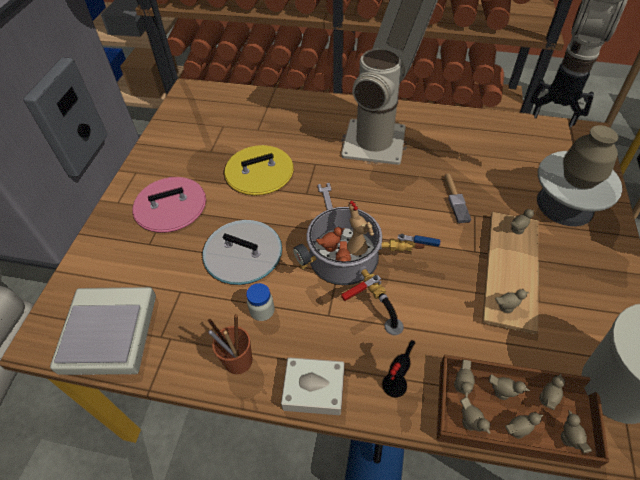

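View pics/top0.png

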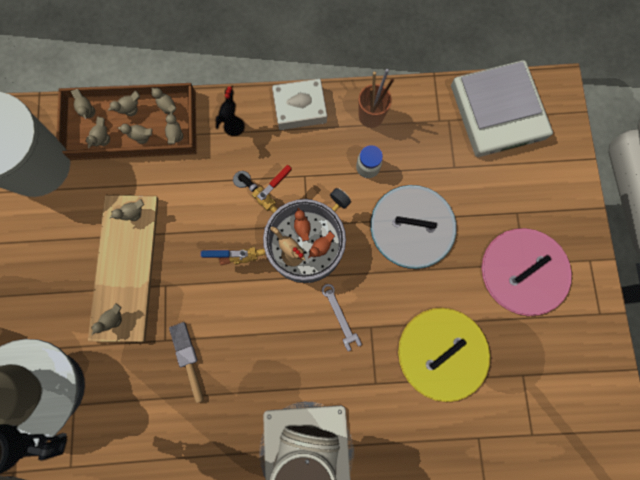

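The scene picture shows the clear lid at (242,250), yellow at (259,168) and pink at (169,203). The buff rooster is in the chamber at about (355,225) and the black one at (400,370). In the top picture the same things are the clear lid (413,227), yellow (444,355), pink (527,272), buff rooster (290,245) and black rooster (230,110). The ones meant are the clear lid with the grey-blue edge and the buff rooster in the chamber. I'll fit geometry from the depth and confirm with one enlarged crop.

```bash
cat >> h.py <<'E'
def cloud(p):
    K=np.array(p["K"]);v,u=np.mgrid[0:480,0:640];_,_,Rm,t=ray(p,(0,0))
    d=cv2.undistortPoints(np.stack([u.ravel(),v.ravel()],1).astype(np.float64)[:,None],K,np.array([p["k1"],0,0,0,0.]))[:,0]
    z=p["z_map"].ravel()[:,None];X=(np.hstack([d,np.ones_like(d)])*z-t)@Rm
    X[z[:,0]<=0]=np.nan; return X.reshape(480,640,3)
def circ(P):
    P=P[:,:2].copy()
    for _ in range(6):
        s=np.linalg.lstsq(np.c_[2*P,np.ones(len(P))],(P**2).sum(1),rcond=None)[0];r=np.sqrt(s[2]+s[:2]@s[:2])
        e=abs(np.linalg.norm(P-s[:2],axis=1)-r);P=P[e<max(2*np.median(e),.001)]
    return s[:2].round(4),r.round(4),len(P)
def sel(X,c,r,z0,z1):
    P=X.reshape(-1,3);return P[(np.hypot(P[:,0]-c[0],P[:,1]-c[1])<r)&(P[:,2]>z0)&(P[:,2]<z1)]
def pca(P):
    m=P[:,:2].mean(0);w,V=np.linalg.eigh(np.cov((P[:,:2]-m).T));a=V[:,1];s=(P[:,:2]-m)@a
    return m.round(4),np.degrees(np.arctan2(a[1],a[0])).round(1),np.ptp(s).round(3),len(P)
E
python3 - <<'E'
from h import *
ims=[]
for n in("scene","top"):
    p=cam(n);X=cloud(p);print(n)
    P=sel(X,(.49,-.03),.105,.094,.104);P=P[np.hypot(P[:,0]-.49,P[:,1]+.03)>.07]
    print(" rim",circ(P),P[:,2].mean())
    L=sel(X,(.51,-.3),.115,.008,.02);print(" lid disc",L.mean(0),len(L))
    m=np.zeros((480,640),np.uint8);q=(X[...,2]>.008)&(X[...,2]<.06)&(np.hypot(X[...,0]-.51,X[...,1]+.3)<.13);m[q]=255
    c=max(cv2.findContours(m,0,2)[0],key=cv2.contourArea)[:,0];print(" lid edge",circ(np.array([atz(p,x,.013) for x in c.astype(float)])))
    print(" handle",pca(sel(X,(.51,-.3),.08,.04,.065)))
    hsv=cv2.cvtColor(p["image"],cv2.COLOR_BGR2HSV)
    bl=(hsv[...,0]>95)&(hsv[...,0]<125)&(hsv[...,1]>140);rd=((hsv[...,0]<6)|(hsv[...,0]>174))&(hsv[...,1]>170)
    for nm,mk,cc in(("blue",bl,(.46,.18)),("red",rd,(.64,.03))):
        Q=X[mk&(np.hypot(X[...,0]-cc[0],X[...,1]-cc[1])<.08)&(X[...,2]>.075)&(X[...,2]<.11)];print("",nm,pca(Q),Q[:,2].mean())
    for z in range(60,180,12):
        Q=sel(X,(.463,.01),.085,z/1000,z/1000+.012);
        if z<106: Q=Q[np.hypot(Q[:,0]-.49,Q[:,1]+.03)<.075]
        if len(Q)>4: print("  r",z,pca(Q))
    print(" board",pca(sel(X,(.46,.42),.2,.022,.033)))
    b=proj(p,(.5,-.03,.1)).astype(int);ims.append(cv2.resize(p["image"][b[1]-85:b[1]+85,b[0]-75:b[0]+150 if n=="top" else b[0]+75],None,fx=2.6,fy=2.6,interpolation=2)[:440])
cv2.imwrite("pics/crop.png",np.hstack(ims)[:, :]);print(np.hstack(ims).shape)
E
```

```text
Traceback (most recent call last):
  File "h.py", line 21, in cloud
    z=p["z_map"].ravel()[:,None];X=(np.hstack([d,np.ones_like(d)])*z-t)@Rm
                                    ~~~~~~~~~~~~~~~~~~~~~~~~~~~~~~~~^~
ValueError: operands could not be broadcast together with shapes (307200,4) (3,)
```

```bash
sed -i 's/np.ones_like(d)\]/np.ones((len(d),1))]/' h.py
cat > meas.py <<'E'
from h import *
ims=[]
for n in("scene","top"):
    p=cam(n);X=cloud(p);print(n)
    P=sel(X,(.49,-.03),.105,.094,.104);P=P[np.hypot(P[:,0]-.49,P[:,1]+.03)>.07]
    print(" rim",circ(P),P[:,2].mean())
    L=sel(X,(.51,-.3),.115,.008,.02);print(" lid disc",L.mean(0),len(L))
    m=np.zeros((480,640),np.uint8);q=(X[...,2]>.008)&(X[...,2]<.06)&(np.hypot(X[...,0]-.51,X[...,1]+.3)<.13);m[q]=255
    c=max(cv2.findContours(m,0,2)[0],key=cv2.contourArea)[:,0];print(" lid edge",circ(np.array([atz(p,x,.013) for x in c.astype(float)])))
    print(" handle",pca(sel(X,(.51,-.3),.08,.04,.065)))
    hsv=cv2.cvtColor(p["image"],cv2.COLOR_BGR2HSV)
    bl=(hsv[...,0]>95)&(hsv[...,0]<125)&(hsv[...,1]>140);rd=((hsv[...,0]<6)|(hsv[...,0]>174))&(hsv[...,1]>170)
    for nm,mk,cc in(("blue",bl,(.46,.18)),("red",rd,(.64,.03))):
        Q=X[mk&(np.hypot(X[...,0]-cc[0],X[...,1]-cc[1])<.08)&(X[...,2]>.075)&(X[...,2]<.11)];print("",nm,pca(Q),Q[:,2].mean())
    for z in range(60,180,12):
        Q=sel(X,(.463,.01),.085,z/1000,z/1000+.012);
        if z<106: Q=Q[np.hypot(Q[:,0]-.49,Q[:,1]+.03)<.075]
        if len(Q)>4: print("  r",z,pca(Q))
    print(" board",pca(sel(X,(.46,.42),.2,.022,.033)))
    b=proj(p,(.5,-.03,.1)).astype(int);ims.append(cv2.resize(p["image"][b[1]-85:b[1]+85,b[0]-75:b[0]+150 if n=="top" else b[0]+75],None,fx=2.1,fy=2.1,interpolation=2))
cv2.imwrite("pics/crop.png",np.hstack(ims));print(np.hstack(ims).shape)
E
python3 meas.py
```

```text
scene
 rim (array([ 0.4883, -0.0236]), np.float64(0.0904), 731) 0.09800327387244255
 lid disc [ 0.52641764 -0.29860736  0.01420547] 3526
 lid edge (array([ 0.5232, -0.3015]), np.float64(0.1083), 100)
 handle (array([ 0.5236, -0.2999]), np.float64(77.4), np.float64(0.103), 235)
 blue (array([0.4676, 0.1866]), np.float64(86.9), np.float64(0.064), 162) 0.09399897366562689
 red (array([0.6495, 0.0256]), np.float64(134.3), np.float64(0.064), 194) 0.09537346711736187
  r 60 (array([ 0.4932, -0.0301]), np.float64(53.9), np.float64(0.104), 314)
  r 72 (array([ 0.4747, -0.0255]), np.float64(-138.7), np.float64(0.1), 106)
  r 84 (array([0.4718, 0.0057]), np.float64(77.2), np.float64(0.068), 28)
  r 96 (array([0.4732, 0.003 ]), np.float64(47.9), np.float64(0.028), 7)
  r 108 (array([0.4828, 0.0098]), np.float64(59.1), np.float64(0.049), 21)
  r 120 (array([0.4768, 0.0077]), np.float64(50.4), np.float64(0.058), 97)
  r 132 (array([0.4707, 0.0133]), np.float64(-138.3), np.float64(0.084), 149)
  r 144 (array([0.4748, 0.0156]), np.float64(-136.6), np.float64(0.088), 55)
  r 156 (array([0.4638, 0.00
[... 605 characters left out ...]
np.float64(133.8), np.float64(0.064), 162) 0.09684656843233255
  r 60 (array([ 0.4951, -0.0337]), np.float64(-143.8), np.float64(0.109), 398)
  r 72 (array([ 0.4799, -0.0349]), np.float64(-159.0), np.float64(0.112), 127)
  r 120 (array([0.4619, 0.0151]), np.float64(-160.1), np.float64(0.056), 106)
  r 132 (array([0.465 , 0.0154]), np.float64(-140.7), np.float64(0.082), 179)
  r 144 (array([0.4781, 0.0275]), np.float64(-140.5), np.float64(0.102), 31)
  r 156 (array([0.4567, 0.0067]), np.float64(-138.3), np.float64(0.101), 97)
  r 168 (array([ 0.4383, -0.0087]), np.float64(-138.7), np.float64(0.025), 42)
 board (array([0.4491, 0.4222]), np.float64(177.1), np.float64(0.362), 6728)
(357, 787, 3)
```

View pics/crop.png

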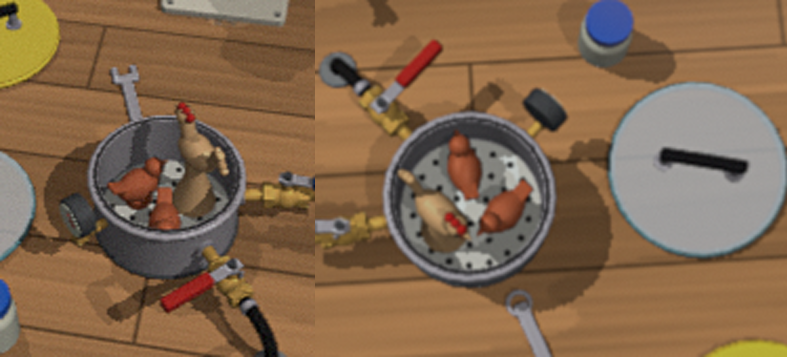

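The crop confirms it: the buff rooster (red comb) stands at the chamber's left, at crop (435,210) on the right half, with its head pointing to lower right. The clear lid is at (695,165). Averaging the two cameras:

| Thing | Position (m) | Orientation |
|---|---|---|
| chamber | (.486, -.023) | yaw about -5° |
| rooster | (.464, .011) | facing -138.5° |
| lid | (.5205, -.300) | handle at 77° |

The handles check out at 64 mm from their stems.

```bash
cat > go.py <<'E'
import sys
from h import *
x,y,z,a=map(float,sys.argv[1:5])   # TCP target, world angle of tool y (deg, mod 180)
o=bot.get_obs();M=R.from_quat(o["tool_rot"]).as_matrix()
ya=np.degrees(np.arctan2(M[1,1],M[0,1]));da=(a-ya+90)%180-90
d=np.array([x,y,z])-o["eef_pos"];M2=M@R.from_rotvec([0,0,-np.radians(da)]).as_matrix()
print("tooly",ya.round(1),"shift before turn mm",(M.T@d*1000).round(1),"after turn",(M2.T@d*1000).round(1),"turn wz",-np.radians(da).round(3),"j",o["joint_pos"].round(2),"t",o["clock"],"tilt",M[:2,2].round(4))
E
python3 go.py .464 .0114 .27 131.5
```

```text
tooly 76.9 shift before turn mm [-449.4 -384.1  -38.7] after turn [  52.2 -588.9  -38.7] turn wz -0.952 j [1.34 0.24 0.   1.34 0.   1.57] t 1.75 tilt [-0. -0.]
```

```bash
python3 -m creep '[[[-37.5,-32,-3],[0,0,0]],[[-37.5,-32,-3],[0,0,0]],[[-37.5,-32,-3],[0,0,0]],[[-37.5,-32,-3],[0,0,0]],[[-37.5,-32,-3],[0,0,0]],[[-37.5,-32,-3],[0,0,0]],[[-37.5,-32,-3],[0,0,0]],[[-37.5,-32,-3],[0,0,0]],[[-37.5,-32,-3],[0,0,0]],[[-37.5,-32,-3],[0,0,0]],[[-37.5,-32,-3],[0,0,0]],[[-37.5,-32,-3],[0,0,0]]]' 85
python3 -m creep '[[[0,0,0],[0,0,-0.16]],[[0,0,0],[0,0,-0.16]],[[0,0,0],[0,0,-0.16]],[[0,0,0],[0,0,-0.16]],[[0,0,0],[0,0,-0.16]],[[0,0,0],[0,0,-0.15]]]'; python3 go.py .464 .0114 .103 131.5
```

```text
clock: 3.25
eef_pos: [0.4654, 0.0099, 0.2676]
tool_rot: [0.114, 0.994, 0.0, 0.0]
ft_force: [0.7, 0.6, 0.5]
grip_width: 0.085
grasp_force: 0.0
clock: 4.0
eef_pos: [0.4645, 0.0114, 0.2673]
tool_rot: [-0.356, 0.935, -0.0, -0.0]
ft_force: [-0.4, -0.9, 0.2]
grip_width: 0.0851
grasp_force: 0.0
tooly 131.7 shift before turn mm [  0.4   0.4 164.3] after turn [  0.4   0.4 164.3] turn wz 0.003 j [ 0.02  0.16 -0.01  1.41 -0.   -0.7 ] t 4.0 tilt [-0. -0.]
```

```bash
python3 -m creep '[[[0,0,35],[0,0,0]],[[0,0,35],[0,0,0]],[[0,0,30],[0,0,0]],[[0,0,25],[0,0,0]],[[0,0,20],[0,0,0]],[[0,0,19],[0,0,0]],[[0,0,0],[0,0,0]]]'; python3 go.py .464 .0114 .103 131.5
python3 - <<'E'
from h import *
p=cam("scene");b=proj(p,(.464,.011,.12)).astype(int);cv2.imwrite("pics/c1.png",cv2.resize(p["image"][b[1]-70:b[1]+70,b[0]-80:b[0]+80],None,fx=4,fy=4,interpolation=2))
E
```

```text
clock: 4.88
eef_pos: [0.4632, 0.0114, 0.1021]
tool_rot: [-0.353, 0.936, 0.001, -0.002]
ft_force: [0.5, -0.0, 0.3]
grip_width: 0.085
grasp_force: 0.0
tooly 131.4 shift before turn mm [-0.6 -0.5 -0.9] after turn [-0.6 -0.5 -0.9] turn wz -0.002 j [ 0.02  0.27 -0.31  0.99 -0.   -0.7 ] t 4.875 tilt [-0.0035 -0.0001]
```

View pics/c1.png

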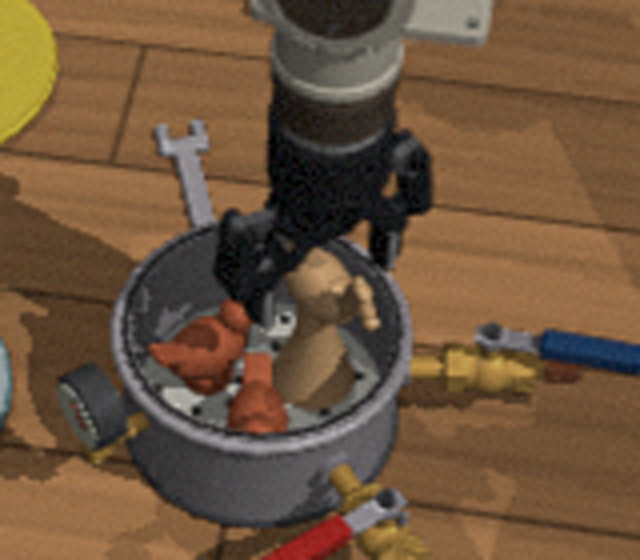

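The open fingers straddle the rooster's body: one finger is at (255,270), the other behind at (385,240), and the body at (325,280) sits between them. I'll close and lift.

```bash
python3 -m creep '[[[0,0,0],[0,0,0]],[[0,0,0],[0,0,0]],[[0,0,0],[0,0,0]],[[0,0,0],[0,0,0]],[[0,0,0],[0,0,0]],[[0,0,0],[0,0,0]]]' 20
python3 -m creep '[[[0,0,-5],[0,0,0]],[[0,0,-10],[0,0,0]],[[0,0,-20],[0,0,0]],[[0,0,-25],[0,0,0]],[[0,0,-30],[0,0,0]],[[0,0,-30],[0,0,0]],[[0,0,0],[0,0,0]]]'
python3 - <<'E'
from h import *
p=cam("top");X=cloud(p);print(pca(sel(X,(.46,.42),.2,.022,.033)))
m=((abs(X[...,2]-.028)<.006)&(np.hypot(X[...,0]-.46,X[...,1]-.42)<.22)).astype(np.uint8)
for n in("top","scene"):
    q=p if n=="top" else cam(n)
    X=cloud(q);Q=sel(X,(.46,.42),.22,.022,.034);r=cv2.minAreaRect((Q[:,:2]*1000).astype(np.float32));print(n,r)
    for c in((.58,.40),(.33,.443)): print("  clay",pca(sel(X,c,.07,.04,.12)))
E
```

```text
clock: 5.68
eef_pos: [0.4652, 0.0116, 0.1044]
tool_rot: [-0.353, 0.935, -0.0, 0.001]
ft_force: [-1.2, 1.5, 5.9]
grip_width: 0.0359
grasp_force: 59.7
clock: 6.55
eef_pos: [0.4663, 0.0114, 0.2258]
tool_rot: [-0.353, 0.936, -0.001, 0.003]
ft_force: [0.4, -0.4, -3.5]
grip_width: 0.0357
grasp_force: 60.3
(array([0.4493, 0.4222]), np.float64(177.1), np.float64(0.362), 6732)
top ((453.39178466796875, 384.781494140625), (214.40745544433594, 359.52337646484375), 85.75457763671875)
  clay (array([0.5823, 0.3991]), np.float64(115.6), np.float64(0.085), 452)
  clay (array([0.3251, 0.4394]), np.float64(137.3), np.float64(0.084), 490)
scene ((458.814208984375, 423.34698486328125), (131.5915985107422, 363.89178466796875), 85.53302764892578)
  clay (array([0.594 , 0.3994]), np.float64(114.9), np.float64(0.085), 409)
  clay (array([0.3352, 0.4401]), np.float64(136.7), np.float64(0.085), 315)
```

```bash
python3 go.py .457 .423 .227 131.5
```

```text
tooly 131.4 shift before turn mm [-266.7  313.7   -4.3] after turn [-267.4  313.1   -4.3] turn wz -0.002 j [ 0.02  0.17 -0.1   1.3  -0.   -0.7 ] t 6.65 tilt [-0.0006 -0.0001]
```

```bash
python3 -m creep '[[[-10,12,0],[0,0,0]],[[-20,23.5,0],[0,0,0]],[[-28,33,0],[0,0,0]],[[-30,35,0],[0,0,0]],[[-30,35,0],[0,0,0]],[[-30,35,0],[0,0,0]],[[-30,35,0],[0,0,0]],[[-30,35,0],[0,0,0]],[[-28,33,0],[0,0,0]],[[-20,24,0],[0,0,0]],[[-11,13,0],[0,0,0]],[[0,0,0],[0,0,0]]]'; python3 go.py .457 .423 .122 131.5
python3 - <<'E'
from h import *
p=cam("scene");b=proj(p,(.46,.42,.12)).astype(int);print(b);cv2.imwrite("pics/c2.png",cv2.resize(p["image"][b[1]-70:b[1]+90,b[0]-80:b[0]+80],None,fx=3.7,fy=3.7,interpolation=2))
E
```

```text
clock: 8.15
eef_pos: [0.456, 0.4246, 0.221]
tool_rot: [-0.355, 0.935, -0.0, -0.002]
ft_force: [0.4, -0.1, -2.6]
grip_width: 0.0359
grasp_force: 60.4
tooly 131.5 shift before turn mm [-0.  -1.9 99. ] after turn [-0.  -1.9 99. ] turn wz 0.001 j [0.75 0.5  0.36 1.43 0.   0.02] t 8.15 tilt [-0.0027 -0.0021]
[522 244]
```

View pics/c2.png

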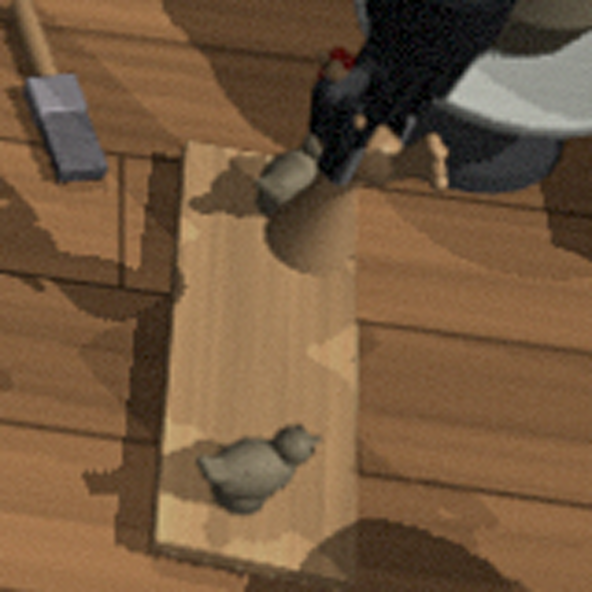

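The rooster hangs upright with its foot at (310,240) over the free stretch, and the near clay bird is at (255,470). I'll lower it.

```bash
python3 -m creep '[[[0,-2,20],[0,0,0]],[[0,0,25],[0,0,0]],[[0,0,22],[0,0,0]],[[0,0,16],[0,0,0]],[[0,0,10],[0,0,0]],[[0,0,5],[0,0,0]],[[0,0,0],[0,0,0]],[[0,0,0],[0,0,0]]]'; python3 -m creep '[[[0,0,2],[0,0,0]],[[0,0,2],[0,0,0]],[[0,0,1],[0,0,0]],[[0,0,0],[0,0,0]]]'
```

```text
clock: 9.2
eef_pos: [0.4594, 0.422, 0.1261]
tool_rot: [-0.353, 0.936, 0.0, 0.001]
ft_force: [-0.3, 0.1, -3.3]
grip_width: 0.036
grasp_force: 60.4
clock: 9.7
eef_pos: [0.4589, 0.4215, 0.1201]
tool_rot: [-0.353, 0.936, -0.0, -0.0]
ft_force: [0.1, -0.5, -1.9]
grip_width: 0.0357
grasp_force: 60.4
```

```bash
python3 -m creep '[[[0,0,1.5],[0,0,0]],[[0,0,1.5],[0,0,0]],[[0,0,1],[0,0,0]],[[0,0,0],[0,0,0]]]';  python3 -m creep '[[[0,0,1],[0,0,0]],[[0,0,1],[0,0,0]],[[0,0,0],[0,0,0]]]'
```

```text
clock: 10.2
eef_pos: [0.4589, 0.4215, 0.1161]
tool_rot: [-0.353, 0.936, -0.0, -0.0]
ft_force: [-0.9, 0.6, -4.0]
grip_width: 0.0356
grasp_force: 60.4
clock: 10.58
eef_pos: [0.4589, 0.4216, 0.1142]
tool_rot: [-0.353, 0.936, -0.0, -0.0]
ft_force: [0.2, 0.3, -3.3]
grip_width: 0.0362
grasp_force: 60.4
```

```bash
python3 -m creep '[[[0,0,1],[0,0,0]],[[0,0,0.7],[0,0,0]],[[0,0,0],[0,0,0]]]';  python3 -m creep '[[[0,0,0.7],[0,0,0]],[[0,0,0],[0,0,0]]]'
```

```text
clock: 10.95
eef_pos: [0.459, 0.4216, 0.1126]
tool_rot: [-0.353, 0.936, 0.0, 0.0]
ft_force: [0.5, 0.5, -2.3]
grip_width: 0.0359
grasp_force: 60.4
clock: 11.2
eef_pos: [0.4592, 0.4219, 0.1125]
tool_rot: [-0.353, 0.935, 0.0, 0.0]
ft_force: [0.5, 0.1, 1.5]
grip_width: 0.0357
grasp_force: 60.7
```

Contact at .1125, as expected. I'll release and rise.

```bash
python3 -m creep '[[[0,0,0],[0,0,0]],[[0,0,0],[0,0,0]],[[0,0,0],[0,0,0]],[[0,0,0],[0,0,0]],[[0,0,0],[0,0,0]]]' 80; python3 -m creep '[[[0,0,-10],[0,0,0]],[[0,0,-25],[0,0,0]],[[0,0,-40],[0,0,0]],[[0,0,-45],[0,0,0]],[[0,0,-30],[0,0,0]],[[0,0,0],[0,0,0]]]'; python3 go.py .5205 -.300 .25 167
python3 - <<'E'
from h import *
for n in("top","scene"):
    X=cloud(cam(n));
    for a,b in((.12,.145),(.15,.2)): print(n,pca(sel(X,(.46,.42),.08,a,b)),np.nanmax(sel(X,(.46,.42),.08,a,b)[:,2]))
E
```

```text
clock: 11.82
eef_pos: [0.459, 0.4216, 0.1119]
tool_rot: [-0.353, 0.936, -0.0, -0.0]
ft_force: [0.1, 1.0, 0.5]
grip_width: 0.08
grasp_force: 0.0
clock: 12.58
eef_pos: [0.4603, 0.4228, 0.2662]
tool_rot: [-0.353, 0.936, 0.001, 0.004]
ft_force: [0.5, 0.5, -0.6]
grip_width: 0.0801
grasp_force: 0.0
tooly 131.4 shift before turn mm [ 432.7 -582.2   12.7] after turn [ 690.8 -221.2   12.7] turn wz -0.622 j [0.74 0.49 0.45 1.53 0.   0.02] t 12.575 tilt [0.0057 0.0053]
top (array([0.4609, 0.4185]), np.float64(53.2), np.float64(0.064), 213) 0.14495377546349372
top (array([0.4537, 0.4171]), np.float64(-138.5), np.float64(0.11), 210) 0.1846114718957644
scene (array([0.4678, 0.4171]), np.float64(49.8), np.float64(0.075), 291) 0.14491274163354823
scene (array([0.4592, 0.4155]), np.float64(-137.0), np.float64(0.106), 212) 0.18069303076347873
```

```bash
python3 -m creep '[[[36,-48.5,0],[0,0,0]],[[36,-48.5,0],[0,0,0]],[[36,-48.5,0],[0,0,0]],[[36,-48.5,0],[0,0,0]],[[36,-48.5,0],[0,0,0]],[[36,-48.5,0],[0,0,0]],[[36,-48.5,0],[0,0,0]],[[36,-48.5,0],[0,0,0]],[[36,-48.5,0],[0,0,0]],[[36,-48.5,0],[0,0,0]],[[36,-48.5,0],[0,0,0]],[[36,-48.5,0],[0,0,0]]]' 60;  python3 -m creep '[[[0,0,15],[0,0,-0.16]],[[0,0,25],[0,0,-0.16]],[[0,0,25],[0,0,-0.16]],[[0,0,25],[0,0,-0.14]],[[0,0,15],[0,0,0]],[[0,0,0],[0,0,0]]]'; python3 go.py .5205 -.300 .03 167
```

```text
clock: 14.18
eef_pos: [0.5187, -0.3022, 0.2601]
tool_rot: [-0.353, 0.936, 0.001, -0.001]
ft_force: [1.7, 0.2, 0.9]
grip_width: 0.0605
grasp_force: 0.0
clock: 14.92
eef_pos: [0.5183, -0.2999, 0.1548]
tool_rot: [-0.621, 0.784, 0.002, -0.001]
ft_force: [0.2, -0.5, 0.7]
grip_width: 0.06
grasp_force: 0.0
tooly 166.8 shift before turn mm [ -0.3  -2.7 124.8] after turn [ -0.2  -2.7 124.8] turn wz -0.004 j [-0.52  0.48  0.15  1.25 -0.   -1.86] t 14.925 tilt [-0.0039  0.0022]
```

```bash
python3 -m creep '[[[0,-2.5,20],[0,0,0]],[[0,0,30],[0,0,0]],[[0,0,30],[0,0,0]],[[0,0,20],[0,0,0]],[[0,0,14],[0,0,0]],[[0,0,10],[0,0,0]],[[0,0,0],[0,0,0]]]'; python3 -m creep '[[[0,0,0],[0,0,0]],[[0,0,0],[0,0,0]],[[0,0,0],[0,0,0]],[[0,0,0],[0,0,0]],[[0,0,0],[0,0,0]],[[0,0,0],[0,0,0]]]' 5; python3 go.py .5205 -.300 .03 167
```

```text
clock: 15.8
eef_pos: [0.5219, -0.3012, 0.0327]
tool_rot: [-0.622, 0.783, 0.0, -0.0]
ft_force: [-0.1, -0.8, 0.5]
grip_width: 0.0602
grasp_force: 0.0
clock: 16.55
eef_pos: [0.5214, -0.3013, 0.0338]
tool_rot: [-0.622, 0.783, 0.0, -0.0]
ft_force: [-2.9, 0.7, 4.7]
grip_width: 0.0149
grasp_force: 61.6
tooly 166.9 shift before turn mm [-1.   1.2  3.8] after turn [-1.   1.2  3.8] turn wz -0.002 j [-0.52  0.59 -0.01  0.98 -0.   -1.87] t 16.55 tilt [-0.0007 -0.0003]
```

```bash
python3 -m creep '[[[0,0,-4],[0,0,0]],[[0,0,-8],[0,0,0]],[[0,0,-15],[0,0,0]],[[0,0,-25],[0,0,0]],[[0,0,-35],[0,0,0]],[[0,0,-35],[0,0,0]],[[0,0,-35],[0,0,0]],[[0,0,-15],[0,0,0]],[[0,0,-5],[0,0,0]],[[0,0,0],[0,0,0]]]'; python3 go.py .486 -.0233 .205 167
```

```text
clock: 17.8
eef_pos: [0.5215, -0.3009, 0.2088]
tool_rot: [-0.622, 0.783, 0.001, -0.0]
ft_force: [-0.8, 0.3, -7.8]
grip_width: 0.0145
grasp_force: 59.9
tooly 166.9 shift before turn mm [-262.4   97.5    4.1] after turn [-262.5   97.     4.1] turn wz -0.002 j [-0.52  0.46  0.26  1.37  0.   -1.87] t 17.8 tilt [-0.0017  0.001 ]
```

```bash
python3 -m creep '[[[-12,4.5,0],[0,0,0]],[[-25,9,0],[0,0,0]],[[-35,13,0],[0,0,0]],[[-38,14,0],[0,0,0]],[[-38,14,0],[0,0,0]],[[-38,14,0],[0,0,0]],[[-34,13,0],[0,0,0]],[[-25,9,0],[0,0,0]],[[-12,5,0],[0,0,0]],[[-5,2,0],[0,0,0]],[[0,0,0],[0,0,0]],[[0,0,0],[0,0,0]]]'
cat > lid.py <<'E'
from h import *
o=bot.get_obs();T=o["eef_pos"];print("tcp",T.round(4))
zl=T[2]-.0338
R0=dict(top=(.4836,-.0230),scene=(.4883,-.0236))
for n in("top","scene"):
    p=cam(n);X=cloud(p);L=sel(X,T[:2],.12,zl+.008,zl+.022)
    # plane fit: tilt
    A=np.linalg.lstsq(np.c_[L[:,:2]-T[:2],np.ones(len(L))],L[:,2],rcond=None)[0]
    m=np.zeros((480,640),np.uint8);q=(X[...,2]>zl-.004)&(X[...,2]<zl+.024)&(np.hypot(X[...,0]-T[0],X[...,1]-T[1])<.125);m[q]=255
    c=max(cv2.findContours(m,0,2)[0],key=cv2.contourArea)[:,0].astype(float)
    P=np.array([atz(p,x,zl+.0125) for x in c])[:,:2]
    from scipy.optimize import least_squares
    f=least_squares(lambda s:np.hypot(*(P-s).T)-.107,T[:2],loss="soft_l1",f_scale=.001);
    print(n,"lid",f.x.round(4),circ(P),"minus rim",(f.x-R0[n]).round(4),"tilt",A[:2].round(3),"z",A[2].round(4),"expected top",round(zl+.015,4))
    b=proj(p,T).astype(int);cv2.imwrite(f"pics/lid_{n}.png",cv2.resize(p["image"][b[1]-75:b[1]+100,max(0,b[0]-100):b[0]+100],None,fx=3,fy=3,interpolation=2))
E
python3 lid.py
```

```text
clock: 19.3
eef_pos: [0.4865, -0.0248, 0.2098]
tool_rot: [-0.621, 0.784, -0.0, -0.0]
ft_force: [-0.2, -0.3, -6.9]
grip_width: 0.0145
grasp_force: 59.9
tcp [ 0.4865 -0.0248  0.2098]
top lid [ 0.4851 -0.0254] (array([ 0.4854, -0.0297]), np.float64(0.1038), 27) minus rim [ 0.0015 -0.0024] tilt [ 0.003 -0.005] z 0.1895 expected top 0.191
scene lid [ 0.4948 -0.0255] (array([ 0.492 , -0.0256]), np.float64(0.1083), 80) minus rim [ 0.0065 -0.0019] tilt [-0.002 -0.001] z 0.19 expected top 0.191
```

```bash
python3 -m creep '[[[-1.5,2.5,10],[0,0,0]],[[0,0,20],[0,0,0]],[[0,0,18],[0,0,0]],[[0,0,12],[0,0,0]],[[0,0,6],[0,0,0]],[[0,0,3],[0,0,0]],[[0,0,0],[0,0,0]],[[0,0,0],[0,0,0]]]'; python3 -m creep '[[[0,0,1],[0,0,0]],[[0,0,1],[0,0,0]],[[0,0,1],[0,0,0]],[[0,0,0],[0,0,0]]]'
```

```text
clock: 20.4
eef_pos: [0.4848, -0.0219, 0.1415]
tool_rot: [-0.622, 0.783, -0.0, 0.0]
ft_force: [0.3, 0.8, -7.8]
grip_width: 0.0146
grasp_force: 59.8
clock: 20.9
eef_pos: [0.4842, -0.0219, 0.1378]
tool_rot: [-0.622, 0.783, 0.0, -0.0]
ft_force: [-0.1, 0.3, -7.9]
grip_width: 0.0147
grasp_force: 59.9
```

```bash
python3 -m creep '[[[0,0,1],[0,0,0]],[[0,0,1],[0,0,0]],[[0,0,0],[0,0,0]]]'; python3 -m creep '[[[0,0,1],[0,0,0]],[[0,0,0.7],[0,0,0]],[[0,0,0],[0,0,0]]]'
```

```text
clock: 21.28
eef_pos: [0.4842, -0.0219, 0.1358]
tool_rot: [-0.622, 0.783, 0.0, -0.0]
ft_force: [1.0, 1.1, -7.7]
grip_width: 0.0144
grasp_force: 59.9
clock: 21.65
eef_pos: [0.4842, -0.0219, 0.1341]
tool_rot: [-0.622, 0.783, 0.0, -0.0]
ft_force: [-0.2, -0.4, -7.4]
grip_width: 0.015
grasp_force: 59.9
```

```bash
python3 lid.py
```

```text
tcp [ 0.4842 -0.0219  0.1341]
top lid [ 0.4829 -0.0221] (array([ 0.4827, -0.0354]), np.float64(0.0957), 17) minus rim [-0.0007  0.0009] tilt [ 0.003 -0.006] z 0.1138 expected top 0.1153
scene lid [ 0.4915 -0.023 ] (array([ 0.4894, -0.0228]), np.float64(0.1082), 92) minus rim [0.0032 0.0006] tilt [-0.003 -0.001] z 0.1143 expected top 0.1153
```

Centred to about 1–2 mm. I'll finish lowering until contact.

```bash
python3 -m creep '[[[0,0,0.7],[0,0,0]],[[0,0,0.5],[0,0,0]],[[0,0,0],[0,0,0]]]'; python3 -m creep '[[[0,0,0.6],[0,0,0]],[[0,0,0.6],[0,0,0]],[[0,0,0],[0,0,0]]]'
```

```text
clock: 22.12
eef_pos: [0.4845, -0.0219, 0.1338]
tool_rot: [-0.622, 0.783, -0.0, 0.0]
ft_force: [-2.7, 0.3, 0.2]
grip_width: 0.0148
grasp_force: 61.0
clock: 22.5
eef_pos: [0.4845, -0.0219, 0.1337]
tool_rot: [-0.622, 0.783, -0.001, 0.001]
ft_force: [-6.3, 1.0, 9.5]
grip_width: 0.0144
grasp_force: 62.2
```

Seated. I'll release, rise, and move to the vent's push start.

```bash
python3 -m creep '[[[0,0,-0.8],[0,0,0]],[[0,0,0],[0,0,0]],[[0,0,0],[0,0,0]],[[0,0,0],[0,0,0]],[[0,0,0],[0,0,0]]]' 60; python3 -m creep '[[[0,0,-8],[0,0,0]],[[0,0,-20],[0,0,0]],[[0,0,-30],[0,0,0]],[[0,0,-30],[0,0,0]],[[0,0,-5],[0,0,-0.13]],[[0,0,0],[0,0,-0.13]],[[0,0,0],[0,0,-0.138]],[[0,0,0],[0,0,0]]]' 60; python3 go.py .424 .200 .20 9.8
```

```text
clock: 23.12
eef_pos: [0.4843, -0.0219, 0.1325]
tool_rot: [-0.622, 0.783, 0.0, -0.0]
ft_force: [-0.3, -0.3, 0.2]
grip_width: 0.0601
grasp_force: 0.0
clock: 24.12
eef_pos: [0.4844, -0.0219, 0.2261]
tool_rot: [0.764, -0.645, 0.0, -0.0]
ft_force: [-0.6, -0.3, 0.1]
grip_width: 0.0601
grasp_force: 0.0
tooly -170.4 shift before turn mm [-228.9   22.5   26.1] after turn [-229.    21.8   26.1] turn wz -0.003 j [-0.05  0.21 -0.04  1.31 -0.   -1.78] t 24.125 tilt [ 0.0007 -0.0001]
```

```bash
python3 -m creep '[[[-20,2,0],[0,0,0]],[[-40,4,0],[0,0,0]],[[-50,5,0],[0,0,0]],[[-50,5,0],[0,0,0]],[[-42,4,0],[0,0,0]],[[-20,2,20],[0,0,0]],[[-7,0,6],[0,0,0]],[[0,0,0],[0,0,0]]]' 0; python3 go.py .424 .200 .084 9.8; python3 meas.py | grep -v '  r'
python3 - <<'E'
from h import *
p=cam("top");X=cloud(p)
for n in("top","scene"):
    if n=="scene": p=cam(n);X=cloud(p)
    m=np.zeros((480,640),np.uint8);m[(X[...,2]>.104)&(X[...,2]<.17)&(np.hypot(X[...,0]-.486,X[...,1]+.023)<.115)]=255
    c=max(cv2.findContours(m,0,2)[0],key=cv2.contourArea)[:,0].astype(float);P=np.array([atz(p,x,.113) for x in c]);L=sel(X,(.486,-.023),.1,.108,.122)
    A=np.linalg.lstsq(np.c_[L[:,:2]-(.486,-.023),np.ones(len(L))],L[:,2],rcond=None)[0];print(n,circ(P),A)
b=X=None
p=cam("top");b=proj(p,(.49,.05,.1)).astype(int);cv2.imwrite("pics/c3.png",cv2.resize(p["image"][b[1]-80:b[1]+80,b[0]-100:b[0]+100],None,fx=3.5,fy=3.5,interpolation=2))
E
```

```text
clock: 25.12
eef_pos: [0.4238, 0.1999, 0.1994]
tool_rot: [0.764, -0.645, -0.0, 0.001]
ft_force: [-0.6, -1.2, 0.7]
grip_width: 0.0003
grasp_force: 0.0
tooly -170.3 shift before turn mm [ -0.2  -0.3 115.4] after turn [ -0.2  -0.3 115.4] turn wz -0.002 j [ 0.44  0.2  -0.14  1.24 -0.   -1.3 ] t 25.125 tilt [-0.0008 -0.0008]
scene
 rim (array([ 0.4854, -0.0266]), np.float64(0.1055), 10) 0.10056297905198304
 lid disc [nan nan nan] 0
top (array([ 0.4828, -0.0222]), np.float64(0.1079), 133) [-0.00144316  0.00104385  0.11427262]
scene (array([ 0.4895, -0.0227]), np.float64(0.1083), 91) [-0.00026081 -0.00229659  0.11403953]meas.py:7: RuntimeWarning: Mean of empty slice.
  L=sel(X,(.51,-.3),.115,.008,.02);print(" lid disc",L.mean(0),len(L))
  ret = um.true_divide(
Traceback (most recent call last):
  File "meas.py", line 9, in <module>
    c=max(cv2.findContours(m,0,2)[0],key=cv2.contourArea)[:,0];print(" lid edge",circ(np.array([atz(p,x,.013) for x in c.astype(float)])))
      ~~~^^^^^^^^^^^^^^^^^^^^^^^^^^^^^^^^^^^^^^^^^^^^^^^^
ValueError: max() iterable argument is empty
```

View pics/c3.png

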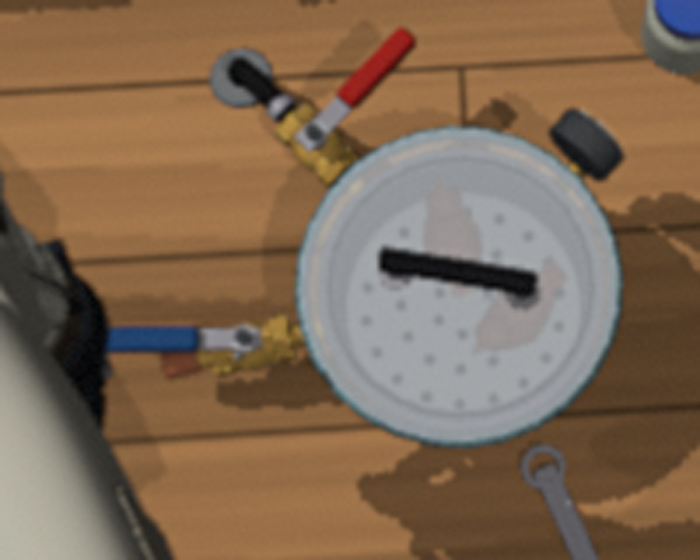

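The lid sits flat and centred, disc at (460,285), with both small birds under it. The blue handle is at (150,340) and the red at (375,68). I'll descend beside the blue handle.

```bash
python3 -m creep '[[[0,0,25],[0,0,0]],[[0,0,30],[0,0,0]],[[0,0,30],[0,0,0]],[[0,0,20],[0,0,0]],[[0,0,10],[0,0,0]],[[0,0,0],[0,0,0]]]'
python3 - <<'E'
from h import *
o=bot.get_obs();M=R.from_quat(o["tool_rot"]).as_matrix();print(o["eef_pos"],o["ft_force"])
s=np.array([.4607,.1231]);prev=o["eef_pos"]
for th in (87,78,69,60,51,42,33,25,17,11):
    t=np.radians(th);q=s+.070*np.array([np.cos(t),np.sin(t)])+.022*np.array([-np.sin(t),np.cos(t)])
    n=np.r_[q,prev[2]];print(th,q.round(3),(M.T@(n-prev)*1000).round(1));prev=n
E
```

```text
clock: 26.08
eef_pos: [0.4241, 0.1997, 0.0845]
tool_rot: [0.764, -0.645, -0.0, 0.0]
ft_force: [-0.1, 0.7, 0.8]
grip_width: -0.0001
grasp_force: 0.0
[0.42410885 0.19966106 0.08454385] [-0.05515711  0.741006    0.75179674]
87 [0.442 0.194] [  8.5 -17.1  -0. ]
78 [0.454 0.196] [ -0.1 -11.5  -0. ]
69 [0.465 0.196] [  1.7 -11.4  -0. ]
60 [0.477 0.195] [  3.5 -11.   -0. ]
51 [0.488 0.191] [  5.2 -10.3  -0. ]
42 [0.498 0.186] [ 6.7 -9.3 -0. ]
33 [0.507 0.18 ] [ 8.1 -8.2 -0. ]
25 [0.515 0.173] [ 8.2 -6.1 -0. ]
17 [0.521 0.165] [ 9.  -4.9 -0. ]
11 [0.525 0.158] [ 7.1 -2.9 -0. ]
```

```bash
python3 -m creep '[[[8.5,-17,0],[0,0,0]],[[0,-11.5,0],[0,0,0]],[[1.5,-11.5,0],[0,0,0]],[[3.5,-11,0],[0,0,0]],[[5,-10.5,0],[0,0,0]],[[7,-9.5,0],[0,0,0]],[[8,-8,0],[0,0,0]],[[8,-6,0],[0,0,0]],[[9,-5,0],[0,0,0]],[[0,0,0],[0,0,0]]]'; python3 -m creep '[[[4,-2,0],[0,0,0]],[[2,0,0],[0,0,0]],[[0,0,0],[0,0,0]]]'
```

```text
clock: 27.32
eef_pos: [0.5224, 0.1652, 0.0847]
tool_rot: [0.764, -0.645, 0.0, -0.0]
ft_force: [0.1, 0.6, -1.1]
grip_width: 0.0002
grasp_force: 0.5
clock: 27.7
eef_pos: [0.5247, 0.1601, 0.0848]
tool_rot: [0.764, -0.645, 0.0, -0.0]
ft_force: [-1.9, 3.1, -2.6]
grip_width: 0.0001
grasp_force: 1.6
```

```bash
for i in 1; do python3 -m creep '[[[2,0,0],[0,0,0]],[[2,0,0],[0,0,0]],[[0,0,0],[0,0,0]]]'; done; python3 -m creep '[[[1.5,0,0],[0,0,0]],[[1.5,0,0],[0,0,0]],[[0,0,0],[0,0,0]]]'
```

```text
clock: 28.08
eef_pos: [0.5258, 0.156, 0.0849]
tool_rot: [0.764, -0.645, 0.001, -0.001]
ft_force: [1.1, 3.5, -1.3]
grip_width: 0.0003
grasp_force: 1.8
clock: 28.45
eef_pos: [0.526, 0.155, 0.085]
tool_rot: [0.765, -0.644, -0.001, -0.002]
ft_force: [0.3, 9.2, -2.7]
grip_width: -0.0002
grasp_force: 4.5
```

```bash
python3 -m creep '[[[1.5,0,0],[0,0,0]],[[1,0,0],[0,0,0]],[[0,0,0],[0,0,0]]]'; python3 -m creep '[[[-10,0,0],[0,0,0]],[[-15,0,0],[0,0,0]],[[0,0,-30],[0,0,0]],[[0,0,-40],[0,0,0]],[[0,0,-45],[0,0,0]],[[0,0,0],[0,0,0]]]'; python3 go.py .70 .03 .2 40
python3 - <<'E'
from h import *
for n in("scene","top"):
    p=cam(n);X=cloud(p);hsv=cv2.cvtColor(p["image"],cv2.COLOR_BGR2HSV)
    bl=(hsv[...,0]>95)&(hsv[...,0]<125)&(hsv[...,1]>140)
    Q=X[bl&(np.hypot(X[...,0]-.52,X[...,1]-.135)<.08)&(X[...,2]>.075)&(X[...,2]<.11)];print(n,pca(Q) if len(Q)>5 else len(Q))
E
```

```text
clock: 28.82
eef_pos: [0.526, 0.1549, 0.0851]
tool_rot: [0.765, -0.644, -0.003, -0.004]
ft_force: [-0.8, 15.0, -3.1]
grip_width: -0.0002
grasp_force: 7.4
clock: 29.58
eef_pos: [0.5241, 0.1758, 0.2041]
tool_rot: [0.764, -0.645, 0.003, -0.003]
ft_force: [0.3, 0.1, -0.1]
grip_width: -0.0
grasp_force: 0.0
tooly -170.3 shift before turn mm [ 173.3 -148.8    5.4] after turn [224.7 -41.    5.4] turn wz -0.529 j [ 0.32  0.35  0.09  1.3  -0.   -1.42] t 29.575 tilt [0.0086 0.0015]
scene (array([0.5276, 0.1337]), np.float64(-171.0), np.float64(0.067), 124)
top (array([0.5197, 0.1352]), np.float64(-170.4), np.float64(0.062), 141)
```

Vent is shut: it held at 15 N without moving, and the handle is now at about 9.3° against 9.8° expected. On to the red valve.

```bash
python3 go.py .635 -.008 .2 40
```

```text
tooly -170.3 shift before turn mm [ 1.995e+02 -8.090e+01  1.000e-01] after turn [2.131e+02 3.080e+01 1.000e-01] turn wz -0.529 j [ 0.32  0.35  0.08  1.3  -0.   -1.42] t 29.675 tilt [ 0.0009 -0.0006]
```

```bash
python3 -m creep '[[[20,-8,0],[0,0,0]],[[40,-16,0],[0,0,0]],[[45,-18,0],[0,0,0]],[[45,-18,0],[0,0,0]],[[35,-14,0],[0,0,-0.13]],[[14,-7,0],[0,0,-0.13]],[[0,0,0],[0,0,-0.13]],[[0,0,0],[0,0,-0.139]],[[0,0,0],[0,0,0]]]'; python3 go.py .635 -.008 .084 40
```

```text
clock: 30.8
eef_pos: [0.6355, -0.0062, 0.1973]
tool_rot: [0.906, -0.423, -0.002, 0.001]
ft_force: [-0.1, 0.4, 0.3]
grip_width: -0.0001
grasp_force: 0.0
tooly -140.1 shift before turn mm [  1.3   1.1 113.3] after turn [  1.3   1.1 113.3] turn wz -0.002 j [-0.01  0.53  0.35  1.39 -0.   -2.28] t 30.8 tilt [-0.0041 -0.0005]
```

```bash
python3 -m creep '[[[1,1,25],[0,0,0]],[[0,0,30],[0,0,0]],[[0,0,28],[0,0,0]],[[0,0,18],[0,0,0]],[[0,0,10],[0,0,0]],[[0,0,0],[0,0,0]]]'
python3 - <<'E'
from h import *
o=bot.get_obs();M=R.from_quat(o["tool_rot"]).as_matrix();print(o["eef_pos"],o["ft_force"])
s=np.array([.6015,.0725]);prev=o["eef_pos"]
for th in (-46,-37,-28,-19,-10,-1,8,17,25,32,38):
    t=np.radians(th);q=s+.074*np.array([np.cos(t),np.sin(t)])-.022*np.array([-np.sin(t),np.cos(t)])
    n=np.r_[q,prev[2]];print(th,q.round(3),(M.T@(n-prev)*1000).round(1));prev=n
E
```

```text
clock: 31.55
eef_pos: [0.6355, -0.0073, 0.0874]
tool_rot: [0.906, -0.423, -0.001, 0.001]
ft_force: [-0.2, 0.1, 0.8]
grip_width: 0.0001
grasp_force: 0.0
[ 0.63554426 -0.00732472  0.08743105] [-0.17187937  0.07855138  0.78180032]
-46 [0.637 0.004] [-7.7 -8.4 -0. ]
-37 [0.647 0.01 ] [  1.7 -12.   -0. ]
-28 [0.657 0.018] [ -0.2 -12.1  -0. ]
-19 [0.664 0.028] [ -2.1 -11.9  -0. ]
-10 [0.671 0.038] [ -3.9 -11.5  -0. ]
-1 [0.675 0.049] [ -5.7 -10.7  -0. ]
8 [0.678 0.061] [-7.3 -9.7 -0. ]
17 [0.679 0.073] [-8.7 -8.4 -0. ]
25 [0.678 0.084] [-8.8 -6.3  0. ]
32 [0.676 0.093] [-8.3 -4.4  0. ]
38 [0.673 0.101] [-7.5 -3.   0. ]
```

```bash
python3 -m creep '[[[0,0,3],[0,0,0]],[[-7.5,-8.5,0],[0,0,0]],[[1.5,-12,0],[0,0,0]],[[0,-12,0],[0,0,0]],[[-2,-12,0],[0,0,0]],[[-4,-11.5,0],[0,0,0]],[[-5.5,-10.5,0],[0,0,0]],[[-7.5,-9.5,0],[0,0,0]],[[-8.5,-8.5,0],[0,0,0]],[[-9,-6.5,0],[0,0,0]],[[-8.5,-4.5,0],[0,0,0]],[[0,0,0],[0,0,0]]]'; python3 -m creep '[[[-4,-1.5,0],[0,0,0]],[[-2,-1,0],[0,0,0]],[[0,0,0],[0,0,0]]]'
```

```text
clock: 33.05
eef_pos: [0.6769, 0.0942, 0.0857]
tool_rot: [0.907, -0.422, -0.0, -0.0]
ft_force: [0.7, -0.7, -0.1]
grip_width: -0.0
grasp_force: 0.2
clock: 33.42
eef_pos: [0.6749, 0.0992, 0.0858]
tool_rot: [0.906, -0.423, 0.0, -0.0]
ft_force: [-0.4, -3.9, -0.2]
grip_width: -0.0001
grasp_force: 1.3
```

```bash
python3 -m creep '[[[-2,0,0],[0,0,0]],[[-2,0,0],[0,0,0]],[[0,0,0],[0,0,0]]]'; python3 -m creep '[[[-1.5,0,0],[0,0,0]],[[-1.5,0,0],[0,0,0]],[[0,0,0],[0,0,0]]]'
```

```text
clock: 33.8
eef_pos: [0.6727, 0.1027, 0.0858]
tool_rot: [0.906, -0.422, 0.0, -0.001]
ft_force: [2.6, -2.0, -2.2]
grip_width: 0.0
grasp_force: 1.6
clock: 34.17
eef_pos: [0.6709, 0.1052, 0.0859]
tool_rot: [0.906, -0.422, 0.0, -0.001]
ft_force: [3.8, -1.2, -1.1]
grip_width: -0.0001
grasp_force: 1.7
```

```bash
python3 -m creep '[[[-1.5,0,0],[0,0,0]],[[-1.5,0,0],[0,0,0]],[[0,0,0],[0,0,0]]]'; python3 -m creep '[[[-1.5,0,0],[0,0,0]],[[-1,0,0],[0,0,0]],[[0,0,0],[0,0,0]]]'
```

```text
clock: 34.55
eef_pos: [0.6705, 0.1056, 0.086]
tool_rot: [0.906, -0.423, 0.002, 0.0]
ft_force: [8.3, -4.3, -2.9]
grip_width: -0.0003
grasp_force: 4.4
clock: 34.92
eef_pos: [0.6704, 0.1057, 0.0861]
tool_rot: [0.906, -0.424, 0.004, 0.001]
ft_force: [10.7, -8.9, -4.0]
grip_width: -0.0001
grasp_force: 6.9
```

At the stop: 14 N with no motion. I'll back off, rise and check the whole scene.

```bash
python3 -m creep '[[[10,0,0],[0,0,0]],[[15,0,0],[0,0,0]],[[0,0,-35],[0,0,0]],[[0,0,-50],[0,0,0]],[[0,0,-50],[0,0,0]],[[0,0,0],[0,0,0]]]'
python3 - <<'E'
from h import *
print(bot.get_obs()["clock"],bot.get_obs()["ft_force"])
for n in("scene","top"):
    p=cam(n);X=cloud(p);hsv=cv2.cvtColor(p["image"],cv2.COLOR_BGR2HSV)
    bl=(hsv[...,0]>95)&(hsv[...,0]<125)&(hsv[...,1]>140);rd=((hsv[...,0]<6)|(hsv[...,0]>174))&(hsv[...,1]>170)
    for m,c in((bl,(.52,.135)),(rd,(.65,.114))):
        Q=X[m&(np.hypot(X[...,0]-c[0],X[...,1]-c[1])<.08)&(X[...,2]>.075)&(X[...,2]<.11)];print(n,pca(Q) if len(Q)>5 else len(Q))
    cv2.imwrite(f"pics/end_{n}.png",p["image"])
E
```

```text
clock: 35.67
eef_pos: [0.6852, 0.0901, 0.2269]
tool_rot: [0.906, -0.422, 0.004, -0.003]
ft_force: [1.0, 0.2, 0.3]
grip_width: -0.0003
grasp_force: 0.0
35.675 [0.99902176 0.20219017 0.3071017 ]
scene (array([0.5356, 0.1377]), np.float64(-172.6), np.float64(0.046), 51)
scene (array([0.6542, 0.1125]), np.float64(-140.5), np.float64(0.065), 191)
top 0
top 0
```

View pics/end_scene.png

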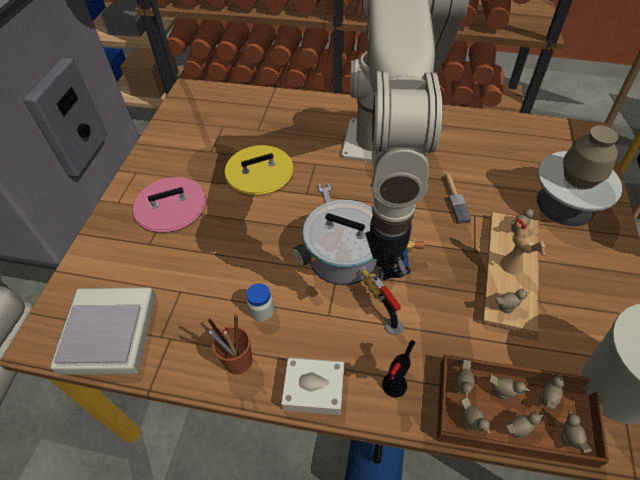

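The lid is on the chamber at (342,235). The rooster stands on the board at (520,245), beside the undisturbed clay bird (512,300). The red handle lies in line with its pipe at (390,298), 39.5° against 39.8° expected. The jar at (260,300) has not moved. I'm handing the job in.

```bash
python3 -c "
from workcell import workorder
print(workorder.job_done())"
```

```text
the job is handed in; nothing more can be done
None
```

The job is handed in: the rooster stands upright on the ware board, the lid sits flat and centred on the rim, the blue vent was turned shut to its stop and then the red vacuum valve open to its stop, with the clock at about 36 s of the 72 s allowed.

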